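Sort asphalt cores into sample tins

ROBOT

A 7-joint arm with a two-finger parallel gripper is mounted at the origin on the work surface. World frame = base frame: x ahead of the robot, y to its left, z up, the work surface at z = 0. Lengths are in m, angles in rad, forces in N, time in s.
With the tool pointing down it reaches from about 0.4 to 0.85 m from the base axis. Payload 10.4 kg.
Tool frame: the origin (TCP) lies on the centre line of the jaws, within the pads' length; the fingertips stand 17 mm ahead of it and the grasp point (between the pads) lies 2 mm behind it; z points along the fingers, y is the line along which they close (so a half turn about z gives the same grasp; the last joint's range is limited). The gripper opens to 87 mm and grips with 3 to 60 N. Pads are 19 mm wide; open, the fingers measure 117 mm over their backs; the gripper's body (75 mm by 190 mm) begins 51 mm behind the grasp point.
Start: joints at [-0.023, 0.332, -0.065, 1.46, 0.022, 1.35, -0.088], TCP at [0.625, 0, 0.24] pointing down, gripper open.
Joint ranges: [-2.6, 2.6], [-0.5, 2.12], [-1.47, 1.34], [0.16, 2.42], [-1.27, 4.41], [0.06, 2.06], [-2.6, 2.6]. Speed limits (rad/s): [2.22, 2.22, 2.79, 2.79, 3.14, 3.14, 3.14].

INTERFACE

Orientations are given as a unit quaternion [w, x, y, z].
In Python, from plant import robot, imaging, masks_of, spot_point gives the robot as it stands.
- The arm moves only by the tool play_rows, never from a script. Its arguments are lists of equal length, an entry for each row: "linear": the shift along the world's x, y, z in mm, a list of three; "twist": the turn about the world's z in rad; "hand": the closure, from 0 (fully open) to 1 (shut). A call has 1 to 20 rows; each row shifts and turns the commanded pose from where the row before left it; what a row does not reach is not made up. A row lasts 1/12 s, in which the tool goes at most 41.7 mm and 7.16 degrees, less where a joint would pass 70% of its speed; a pose out of reach is approached as far as the arm can. A call with a gripper value outside its range is refused whole. The fingers move at their own pace and stop on an object; "force" is the grip in N (left out, the last holds). Time passes only in rows, so rows that do not move let the fingers close. It gives the time, the measured TCP pose, the force, the opening and the grip force at its end, in the units of the state.
- robot.read_state(): the state, without advancing time (a new reading comes with each control period).
- imaging.capture(name): name is "scene" or "side" or "wrist"; returns the picture (384x512x3 uint8, red, green, blue); there is no depth.
- imaging.camera_params(name): a dict with "fov_y" (degrees; the focal length in pixels is half the picture's height over the tangent of half this angle, whatever the lens; pixels are square), "cx", "cy" (the principal point, pixels), "rvec" (rotation vector, rad) and "tvec" (3), from world to camera coordinates, as OpenCV has them; the wrist camera has in their place "mount" (4x4, takes a point from camera to tool coordinates, whose origin is the TCP and whose axes are the flange's). Camera axes: x right, y down, z forward; pixel columns grow to the right and rows downward; lengths in m; the calibration is good to about 2 mm. A picture is of the moment at which its call begins: read the wrist's pose just before it. camera_params takes no time and is no camera call.
- robot.job_done(): hands the job in; it is judged then, once.
Trained networks look in the newest picture that a camera, given by its name, has taken for a name from the list of things; names that differ only in an ending like _2 or _b are one class to them, and where a whole thing is asked for, a point or a joint stands for the part that bears it (a point fixed in the world has none). Each returns a list of dicts, best first, with "conf" (0 to 1); they miss things now and then, are a little off and sometimes report something else, mostly with a low value. They report only what shows in the picture. A call takes as long as a camera call. They do not tell look-alikes from the thing itself.
- masks_of(camera, target): "mask" (384x512 bool, what is visible of it).
- spot_point(camera, target): "position" ([x, y, z] in m, in the coordinates of the camera as it stood for that picture, good to about 4 mm: a listed point, or the origin of a listed thing).
The state is a dict: "time": time; "joints": joint angles; "dq": joint speeds; "tau": joint torques, N m; "eef_pos": TCP position; "tool_rot": TCP orientation; "force": force on the tool from outside, world axes, zero at the start; "wrist_torque": the same for the moment, N m; "width": finger opening in m; "grip_force": force on a finger pad.
Only numpy, scipy, OpenCV 4.12 (cv2) and the standard library are available. Lean on these libraries where they do the work, as an engineer would, in place of code of your own. Each camera call takes 0.05 s, during which the arm holds its last target. There are 200 camera calls.

TASK

First take the grey concrete core out of the tin it was left in and stand it upright with its whole foot on the white paper disc. Only then stand each of the three black asphalt cores that have a paint mark upright in the tin of the same colour as its mark, mark upwards. Set the cores down gently without dropping them, and leave the unmarked black core and the little white bottle where they are.

Things in the scene. Friction and masses are not known exactly. Their poses are not given: they have to be found in the camera images.
- core_red: Loose black asphalt core, an upright cylinder 50 mm in diameter and 50 mm tall, about 240 g, with a round red paint mark (30 mm) on its top face. Stands on the table. Origin: centre of its underside, z up its axis.
- core_yellow: Loose black asphalt core, an upright cylinder 50 mm in diameter and 60 mm tall, about 280 g, with a round yellow paint mark (30 mm) on its top face. Stands on the table. Origin: centre of its underside, z up its axis.
- core_blue: Loose black asphalt core, an upright cylinder 50 mm in diameter and 70 mm tall, about 330 g, with a round blue paint mark (30 mm) on its top face. Stands on the table. Origin: centre of its underside, z up its axis.
- tin_red: Fixed shallow round red sample tin on a dark steel carrier tray: 82 mm outside, 76 mm inside, wall 3 mm thick, rim 11 mm above its underside, inner floor 3 mm above its underside. Origin: centre of its underside, which lies 6 mm above the table. Three such tins stand in a row, 105 mm apart; one holds the concrete core at the start.
- tin_yellow: Fixed shallow round yellow sample tin on a dark steel carrier tray: 82 mm outside, 76 mm inside, wall 3 mm thick, rim 11 mm above its underside, inner floor 3 mm above its underside. Origin: centre of its underside, which lies 6 mm above the table. Three such tins stand in a row, 105 mm apart; one holds the concrete core at the start.
- tin_blue: Fixed shallow round blue sample tin on a dark steel carrier tray: 82 mm outside, 76 mm inside, wall 3 mm thick, rim 11 mm above its underside, inner floor 3 mm above its underside. Origin: centre of its underside, which lies 6 mm above the table. Three such tins stand in a row, 105 mm apart; one holds the concrete core at the start.
- concrete_core: Loose pale grey concrete core without a mark, an upright cylinder 50 mm in diameter and 55 mm tall, about 260 g, standing at the start in the middle of one of the three tins. Origin: centre of its underside, z up.
- paper_disc: White round paper on the table, fixed, 80 mm in diameter and 1 mm thick. Origin: centre of its underside, at table height.
- core_plain: Loose black asphalt core without any paint mark, 50 mm in diameter and 60 mm tall, standing on the table. It stays where it is. Origin: centre of its underside.
- marker_bottle: Loose small white bottle with a red label, 30 mm in diameter and 70 mm tall, standing on the table. It stays where it is. Origin: centre of its underside.
Things that resemble listed ones, but are neither listed nor needed, are in the scene too. What is shaped like the core_yellow but orange is not meant.

How it is judged:
On the way:
1. the concrete core stands released on the paper disc before any marked core has been moved (by more than 20 mm) (horizontal distance between concrete_core and paper_disc below 0.015 m and z of concrete_core in the frame of paper_disc between -0.002 and 0.004 m and angle between concrete_core's own z axis and vertical below 0.08 rad and linear speed of concrete_core below 0.02 m/s and contact force between the fingers and concrete_core below 0.1 N and distance of each of core_red, core_yellow, core_blue from where it was at the start of the episode below 0.02 m), for 0.2 s.
At the end, for the whole second after the job is handed in: Each marked core stands upright (within 0.08 rad), mark up, on the floor of the tin of its colour (centre within 15 mm of the tin's), the concrete core stands upright with its centre within 15 mm of the paper disc's centre, and all four are released and at rest (horizontal distance between concrete_core and paper_disc below 0.015 m and z of concrete_core in the frame of paper_disc between -0.002 and 0.004 m and angle between each of concrete_core, core_red, core_yellow, core_blue's own z axis and vertical below 0.08 rad and linear speed of each of concrete_core, core_red, core_yellow, core_blue below 0.02 m/s and horizontal distance between core_red and tin_red below 0.015 m and z of core_red in the frame of tin_red between 0 and 0.006 m and horizontal distance between core_yellow and tin_yellow below 0.015 m and z of core_yellow in the frame of tin_yellow between 0 and 0.006 m and horizontal distance between core_blue and tin_blue below 0.015 m and z of core_blue in the frame of tin_blue between 0 and 0.006 m); the robot touches nothing.
It fails at once if the unmarked core is moved more than 20 mm (distance of core_plain from where it was at the start of the episode above 0.02 m).
It fails at once if the bottle is moved more than 20 mm (distance of marker_bottle from where it was at the start of the episode above 0.02 m).
It fails at once if a core is dropped: it comes down on its place faster than 0.6 m/s ((horizontal distance between core_red and tin_red below 0.03 m and z of core_red in the frame of tin_red below 0.025 m and linear speed of core_red above 0.6 m/s) or (horizontal distance between core_yellow and tin_yellow below 0.03 m and z of core_yellow in the frame of tin_yellow below 0.025 m and linear speed of core_yellow above 0.6 m/s) or (horizontal distance between core_blue and tin_blue below 0.03 m and z of core_blue in the frame of tin_blue below 0.025 m and linear speed of core_blue above 0.6 m/s) or (horizontal distance between concrete_core and paper_disc below 0.03 m and z of concrete_core in the frame of paper_disc below 0.025 m and linear speed of concrete_core above 0.6 m/s)).
It also fails if it takes over 104 s, if anything falls off the work surface, if the arm or the gripper's body presses on something with over 40 N, if the wrist force passes 120 N, or if a joint passes its speed limit or range.

## Working session

There is one attempt and no reset: what is moved stays moved. The work goes in short steps, Python scripts to look and compute and a tool call to move; the robot and the scene stay as the last step left them, time stands still between calls to the robot, and variables do not carry over. Pictures are saved under pics/ and viewed, at most 14 in all, crops included, and the job is handed in when it is done.

Besides the shell and the picture viewer there is one more tool, called after "Call:" by a JSON object that holds its "name" and its "arguments". play_rows: Moves the arm, as the interface text tells. Its arguments: {"type":"object","properties":{"linear":{"type":"array","items":{"type":"array","items":{"type":"number"}}},"twist":{"type":"array","items":{"type":"number"}},"hand":{"type":"array","items":{"type":"number"}},"force":{"type":"number"}},"required":["linear","twist","hand"]}

```bash
mkdir -p pics; ls
cat > h.py <<'E'
import numpy as np, cv2
from scipy.spatial.transform import Rotation as R
from plant import robot, imaging, masks_of, spot_point
def cam(name):
    p=imaging.camera_params(name); f=192/np.tan(np.radians(p["fov_y"])/2)
    if "rvec" in p:
        Rm=cv2.Rodrigues(np.array(p["rvec"],float))[0]; t=np.array(p["tvec"],float).ravel()
        return f,p["cx"],p["cy"],Rm.T,-Rm.T@t
    s=robot.read_state(); q=s["tool_rot"]; Rt=R.from_quat([q[1],q[2],q[3],q[0]]).as_matrix()
    M=np.array(p["mount"]); return f,p["cx"],p["cy"],Rt@M[:3,:3],Rt@M[:3,3]+np.array(s["eef_pos"])
def shot(name,png=None):
    c=cam(name); im=imaging.capture(name)
    if png: cv2.imwrite("pics/"+png,im[:,:,::-1])
    return c,im
def ray(c,uv,z):
    d=c[3]@np.array([(uv[0]-c[1])/c[0],(uv[1]-c[2])/c[0],1]); return c[4]+d*(z-c[4][2])/d[2]
def proj(c,P):
    q=c[3].T@(np.array(P)-c[4]); return q[:2]/q[2]*c[0]+[c[1],c[2]]
def world(c,p): return c[3]@np.array(p)+c[4]
E
cat > a.py <<'E'
from h import *
N=["core_red","core_yellow","core_blue","tin_red","tin_yellow","tin_blue","concrete_core","paper_disc","core_plain","marker_bottle"]
print({k:imaging.camera_params("scene")[k] for k in imaging.camera_params("scene")}, imaging.camera_params("wrist").keys())
ims=[]
for n in ["scene","side"]:
    c,im=shot(n,n+"0.png")
    for t in N:
        for d in spot_point(n,t)[:3]:
            w=world(c,d["position"]); print(n,t,round(d["conf"],2),w.round(3),proj(c,w).round())
print(robot.read_state()["time"])
E
python3 a.py
```

```text
pics
{'fov_y': 55.44565795506108, 'cx': 254.80116102912447, 'cy': 186.5574513906108, 'rvec': array([ 1.90111648,  1.16830822, -0.59071879]), 'tvec': array([-0.26535984, -0.22600683,  1.27573225])} dict_keys(['fov_y', 'cx', 'cy', 'mount'])
scene core_red 0.62 [ 0.476  0.247 -0.001] [316. 171.]
scene core_yellow 0.76 [ 0.553  0.15  -0.002] [303. 194.]
scene core_yellow 0.74 [0.461 0.102 0.   ] [269. 180.]
scene core_blue 0.63 [ 0.437 -0.232 -0.002] [141. 209.]
scene tin_red 0.77 [0.662 0.043 0.004] [291. 230.]
scene tin_red 0.49 [ 0.641 -0.171  0.006] [195. 254.]
scene tin_yellow 0.66 [ 0.641 -0.173  0.007] [194. 254.]
scene tin_blue 0.81 [ 0.656 -0.072  0.006] [243. 244.]
scene concrete_core 0.71 [ 0.64  -0.169  0.013] [196. 251.]
scene paper_disc 0.73 [ 0.588 -0.317 -0.001] [116. 262.]
scene core_plain 0.81 [ 0.447 -0.057  0.004] [212. 191.]
scene core_plain 0.28 [ 0.642 -0.173  0.008] [194. 254.]
scene marker_bottle 0.78 [ 0.609  0.345 -0.001] [376. 187.]
side core_red 0.61 [0.481 0.241 0.002] [199. 171.]
side core_yellow 0.86 [0.559 0.151 0.003] [236. 181.]
side core_yellow 0.74 [ 0.649 -0.173  0.01 ] [322. 241.]
side core_yellow 0.56 [0.462 0.105 0.002] [206. 197.]
side core_blue 0.7 [ 0.443 -0.234  0.   ] [244. 286.]
side core_blue 0.39 [ 0.458 -0.061 -0.002] [224. 236.]
side tin_red 0.68 [0.663 0.033 0.016] [289. 192.]
side tin_yellow 0.85 [ 0.649 -0.172  0.01 ] [322. 241.]
side tin_yellow 0.59 [ 0.646 -0.172  0.012] [320. 241.]
side tin_blue 0.72 [ 0.658 -0.065  0.008] [304. 215.]
side concrete_core 0.76 [ 0.648 -0.17   0.012] [321. 240.]
side paper_disc 0.56 [ 0.587 -0.325 -0.002] [329. 299.]
side core_plain 0.72 [ 0.456 -0.06  -0.003] [223. 236.]
side marker_bottle 0.49 [0.61  0.349 0.001] [231. 148.]
1.1
```

View pics/scene0.png

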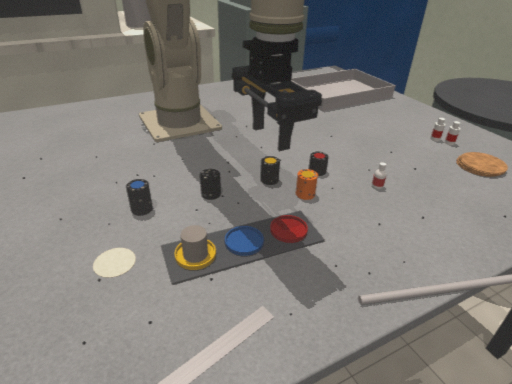

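View pics/side0.png

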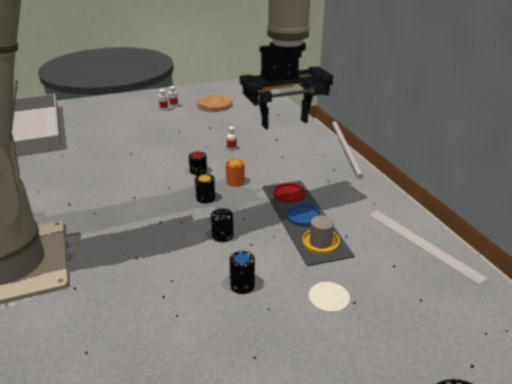

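The scene view shows the concrete core in the yellow tin (195,250), with the blue tin at (243,241), the red tin at (289,229) and the disc at (114,262). The marked cores are yellow (270,170), red (318,163) and blue (140,197). Possible mix-ups:
- Orange core (307,185): a look-alike of core_yellow.
- Plain core (210,184): no mark.
- Far bottles (438,130) and (453,133): look-alikes of the bottle at (379,178).
- Far orange disc (482,163).

By the description I choose the grey core first, then the black cores with marks. Next I triangulate by colour.

```bash
cat > b.py <<'E'
from h import *
G={"core_red":((.478,.244,.05),.02),"core_yellow":((.461,.103,.06),.02),"core_blue":((.44,-.233,.07),.02),"tin_red":((.663,.038,.014),.045),"tin_blue":((.657,-.068,.014),.045),"paper_disc":((.588,-.32,.001),.05)}
obs={}
def col(t,im):
    h,s,v=[a.astype(int) for a in cv2.split(cv2.cvtColor(im,cv2.COLOR_RGB2HSV))]
    if "red" in t: return (s>130)&(v>60)&((h<8)|(h>172))
    if "yellow" in t: return (s>130)&(v>100)&(h>14)&(h<36)
    if "blue" in t: return (s>120)&(v>50)&(h>95)&(h<130)
    return (v>200)&(s<90)
for n in ["scene","side"]:
    c,im=shot(n)
    for t,(P,r) in G.items():
        m=col(t,im); u=proj(c,P); y,x=np.nonzero(m)
        rr=r*c[0]/np.linalg.norm(np.array(P)-c[4])*1.3
        k=np.hypot(x-u[0],y-u[1])<rr
        x,y=x[k],y[k]
        if len(x)<8: print(n,t,"few",len(x)); continue
        uv=np.array([(x.min()+x.max())/2,(y.min()+y.max())/2]) if "tin" in t else np.array([x.mean(),y.mean()])
        obs.setdefault(t,[]).append((c,uv)); print(n,t,len(x),uv.round(1),ray(c,uv,P[2])[:2].round(4))
    # concrete core: mask
    for d in masks_of(n,"concrete_core")[:1]:
        y,x=np.nonzero(d["mask"]); print("conc",len(x),x.min(),x.max(),y.min(),y.max(), round(x.mean(),1),round(y.mean(),1))
        obs.setdefault("conc",[]).append((c,np.array([x.mean(),y.mean()])))
for t,o in obs.items():
    A=b=0
    for c,uv in o:
        d=c[3]@np.array([(uv[0]-c[1])/c[0],(uv[1]-c[2])/c[0],1]); d/=np.linalg.norm(d); M=np.eye(3)-np.outer(d,d); A=A+M; b=b+M@c[4]
    if len(o)==2: print("TRI",t,np.linalg.solve(A,b).round(4))
s=robot.read_state(); print(s["tool_rot"],s["eef_pos"],s["time"],imaging.camera_params("wrist"))
E
python3 b.py
```

```text
scene core_red 46 [318.9 155.1] [0.4761 0.2476]
scene core_yellow 62 [270.1 160.1] [0.4575 0.1042]
scene core_blue 71 [136.8 184.1] [ 0.4368 -0.2315]
scene tin_red 781 [289.  228.5] [0.6657 0.0363]
scene tin_blue 733 [243.5 240. ] [ 0.655 -0.069]
scene paper_disc 921 [113.7 262. ] [ 0.5863 -0.321 ]
conc 886 180 207 224 262 193.8 243.2
side core_red 54 [196.9 155.2] [0.48  0.247]
side core_yellow 74 [204.1 177.9] [0.4606 0.1046]
side core_blue 136 [241.4 258.2] [ 0.4402 -0.2315]
side tin_red 501 [289.  192.5] [0.6626 0.0333]
side tin_blue 527 [303.5 214.5] [ 0.6544 -0.0691]
side paper_disc 915 [328.6 296. ] [ 0.5877 -0.3213]
conc 656 309 332 215 248 320.8 231.4
TRI core_red [0.4793 0.2448 0.0518]
TRI core_yellow [0.46   0.1025 0.0615]
TRI core_blue [ 0.4396 -0.2322  0.0713]
TRI tin_red [0.6642 0.0372 0.0119]
TRI tin_blue [ 0.6546 -0.0688  0.0137]
TRI paper_disc [ 0.5873 -0.3213  0.0016]
TRI conc [ 0.6445 -0.1728  0.0389]
[2.80085296e-05 7.07102823e-01 7.07110739e-01 3.09350818e-05] [6.25029562e-01 9.45438404e-06 2.39563398e-01] 1.3 {'fov_y': 70.83200720024743, 'cx': 255.1383330416794, 'cy': 194.51933422268098, 'mount': array([[ 8.16661396e-04, -9.67855751e-01, -2.51504628e-01,
         6.84760404e-02],
       [ 9.99999090e-01,  1.06051454e-03, -8.34038089e-04,
        -7.80021376e-04],
       [ 1.07395288e-03, -2.51503718e-01,  9.67855736e-01,
        -1.45674833e-01],
       [ 0.00000000e+00,  0.00000000e+00,  0.00000000e+00,
         1.00000000e+00]])}
```

The triangulated heights (52, 61, 71, 12–14 and 2 mm) match the text, and the tins are 105 mm apart. I move over the concrete core and take a close wrist view.

Call:
{"name": "play_rows", "arguments": {"linear": [[4,-29,-10],[4,-29,-10],[4,-29,-10],[4,-29,-10],[4,-29,-10],[0,-27,-10],[0,0,0],[0,0,0]], "twist": [0,0,0,0,0,0,0,0], "hand": [0,0,0,0,0,0,0,0], "force": 25}}

```text
time: 1.97
eef_pos: [0.6442, -0.1741, 0.1787]
tool_rot: [-0.0, 0.708, 0.706, -0.001]
force: [-0.4, 0.8, 0.9]
width: 0.0872
grip_force: 0.0
```

```bash
cat > w.py <<'E'
import sys
from h import *
c,im=shot("wrist",sys.argv[1]); print(robot.read_state()["eef_pos"])
for t in sys.argv[2:]:
    for d in masks_of("wrist",t)[:2]:
        y,x=np.nonzero(d["mask"]); print(t,round(d["conf"],2),len(x),x.min(),x.max(),y.min(),y.max())
    for d in spot_point("wrist",t)[:2]:
        print(t,round(d["conf"],2),world(c,d["position"]).round(4))
E
python3 w.py w1.png concrete_core tin_yellow tin_blue
```

```text
[ 0.64492691 -0.17204856  0.17934797]
concrete_core 0.74 2147 231 279 162 217
concrete_core 0.88 [ 0.6382 -0.1706  0.0152]
tin_yellow 0.94 1519 221 289 148 210
tin_blue 0.65 [ 0.6525 -0.0697  0.0078]
tin_blue 0.55 [ 5.838e-01 -3.210e-01  5.000e-04]
```

View pics/w1.png

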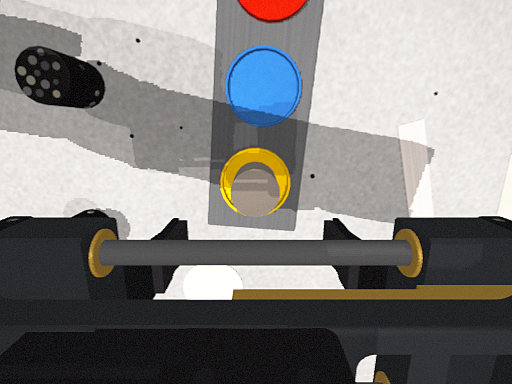

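The wrist view shows the concrete core in the yellow tin at (255,185), centred between the fingers at columns 175 and 335. The blue tin is at (263,86) and the plain core at (60,78). I measure the tins by colour, and the core, from this view.

```bash
cat > m.py <<'E'
from h import *
c,im=shot("wrist")
h,s,v=[a.astype(int) for a in cv2.split(cv2.cvtColor(im,cv2.COLOR_RGB2HSV))]
for n,m in {"yel":(s>130)&(h>18)&(h<32)&(v>80),"blue":(s>110)&(h>95)&(h<125)&(v>50)}.items():
    m=m.copy(); m[215:]=0
    y,x=np.nonzero(m); e,_,_=(None,0,0) if 0 else (cv2.minEnclosingCircle(np.stack([x,y],1).astype(np.float32)),0,0)
    print(n,len(x),x.min(),x.max(),y.min(),y.max(),e, ray(c,e[0],.017).round(4))
d=masks_of("wrist","concrete_core")[0]["mask"]; y,x=np.nonzero(d)
print((x.min()+x.max())/2,x.max()-x.min(),proj(c,(.645,-.172,.064)),proj(c,(.645,-.172,.009)),proj(c,(.67,-.172,.064)),y.min(),y.max())
for cx in [0]:
    a=np.linspace(0,6.28,60); P=[proj(c,(.645+.025*np.cos(t),-.172+.025*np.sin(t),z)) for t in a for z in(.009,.064)]
    P=np.array(P); print(P.min(0),P.max(0))
E
python3 m.py
```

```text
yel 1661 218 288 151 214 ((253.10000610351562, 185.5), 35.18901062011719) [ 0.642  -0.1717  0.017 ]
blue 4816 224 299 50 130 ((261.5, 89.9375), 40.314537048339844) [ 0.651  -0.0666  0.017 ]
253.0 48 [255.68650448 196.09721852] [255.60939843 184.32080767] [280.61074157 196.15630515] 165 219
[230.77048615 163.56440564] [280.61074157 219.62812556]
```

Call:
{"name": "play_rows", "arguments": {"linear": [[-2,0,-30],[0,0,-30],[0,0,-30],[0,0,-26],[0,0,-20],[0,0,0],[0,0,0],[0,0,0],[0,0,0],[0,0,0],[0,0,0],[0,0,0],[0,0,0]], "twist": [0,0,0,0,0,0,0,0,0,0,0,0,0], "hand": [0,0,0,0,0,0,0,1,1,1,1,1,1], "force": 25}}

```text
time: 3.5
eef_pos: [0.6432, -0.172, 0.044]
tool_rot: [0.0, 0.707, 0.707, 0.0]
force: [-0.7, -0.4, 0.8]
width: 0.0549
grip_force: 0.0
```

Call:
{"name": "play_rows", "arguments": {"linear": [[0,0,0],[0,0,0],[0,0,0],[0,0,10],[0,0,20],[0,0,20],[0,0,0],[0,0,0]], "twist": [0,0,0,0,0,0,0,0], "hand": [1,1,1,1,1,1,1,1]}}

```text
time: 4.17
eef_pos: [0.6436, -0.1721, 0.0947]
tool_rot: [0.001, 0.707, 0.707, 0.001]
force: [-1.2, -0.3, -3.1]
width: 0.0491
grip_force: 25.0
```

Call:
{"name": "play_rows", "arguments": {"linear": [[-7,-18,0],[-12,-31,0],[-12,-32,0],[-12,-32,0],[-8,-22,0],[-5,-14,-5],[0,0,-15],[0,0,-15],[0,0,-10],[0,0,-5],[0,0,0],[0,0,0]], "twist": [0,0,0,0,0,0,0,0,0,0,0,0], "hand": [1,1,1,1,1,1,1,1,1,1,1,1]}}

```text
time: 5.17
eef_pos: [0.5873, -0.3204, 0.0435]
tool_rot: [-0.0, 0.707, 0.707, 0.0]
force: [0.6, -1.2, -2.8]
width: 0.0491
grip_force: 25.0
```

```bash
cat > d.py <<'E'
import sys
from h import *
from b import col
E
cat > p.py <<'E'
import sys
from h import *
# compare in scene and side: crop around a world point
P=[float(a) for a in sys.argv[2:5]]; o=[]
for n in ["scene","side"]:
    c,im=shot(n); u=proj(c,P).astype(int); k=im[max(0,u[1]-45):u[1]+45,max(0,u[0]-45):u[0]+45]
    o.append(cv2.resize(k,(390,390),interpolation=cv2.INTER_NEAREST))
cv2.imwrite("pics/"+sys.argv[1],np.hstack(o)[:,:,::-1])
E
rm d.py; python3 p.py c1.png .587 -.321 .03
```

```text
(no output)
```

View pics/c1.png

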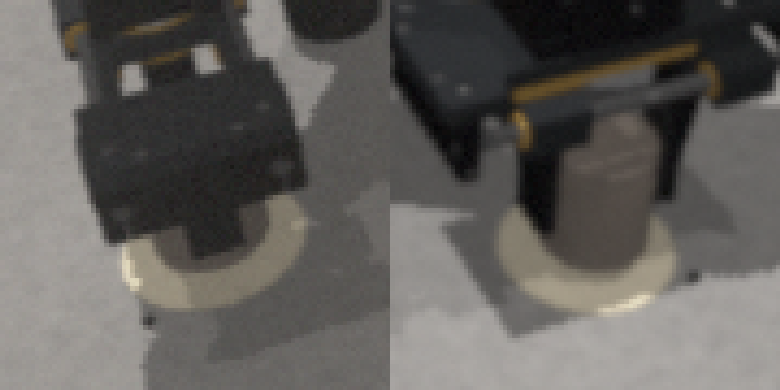

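The left crop (scene) shows the core's foot at (210,230), over the disc centred near (214,240). In the right crop (side) the core's left edge is hidden by the finger, which puts its centre near 590 against the disc's 587. It is centred, so I lower it the last 8 mm and release.

Call:
{"name": "play_rows", "arguments": {"linear": [[0,0,-4],[0,0,-2],[0,0,-1.5],[0,0,0],[0,0,0],[0,0,0]], "twist": [0,0,0,0,0,0], "hand": [1,1,1,1,1,1]}}

```text
time: 5.77
eef_pos: [0.587, -0.321, 0.0361]
tool_rot: [0.0, 0.707, 0.707, 0.0]
force: [0.4, -0.7, -2.7]
width: 0.0495
grip_force: 25.0
```

Call:
{"name": "play_rows", "arguments": {"linear": [[0,0,-1],[0,0,0],[0,0,0],[0,0,0],[0,0,0],[0,0,0],[0,0,0],[0,0,0],[0,0,0],[0,0,20],[0,0,30],[0,0,40],[0,0,40],[0,0,0],[0,0,0]], "twist": [0,0,0,0,0,0,0,0,0,0,0,0,0,0,0], "hand": [1,1,0.4,0,0,0,0,0,0,0,0,0,0,0,0]}}

```text
time: 7.02
eef_pos: [0.5884, -0.3217, 0.1683]
tool_rot: [0.003, 0.707, 0.707, 0.001]
force: [-0.5, -0.0, -1.0]
width: 0.0868
grip_force: 0.0
```

```bash
python3 w.py w2.png concrete_core paper_disc
```

```text
[ 0.58734497 -0.32111025  0.16580815]
concrete_core 0.9 2246 228 278 163 219
concrete_core 0.66 [ 0.5841 -0.3215  0.0047]
paper_disc 0.9 1470 219 286 150 205
```

View pics/w2.png

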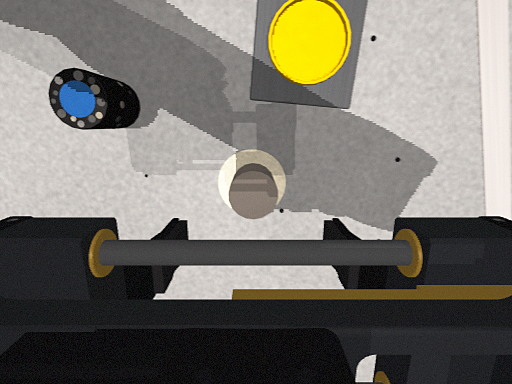

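The concrete core stands on the disc: core centred at column 253, disc at 252, and upright. The yellow tin is now empty at (309,40) and the blue core is at (95,98). I check both from this view.

```bash
cat > m2.py <<'E'
from h import *
c,im=shot("wrist")
print(proj(c,(.587,-.281,.001)),"disc top row seen 150")
a=np.linspace(0,6.28,60)
P=np.array([proj(c,(.587+.025*np.cos(t),-.321+.025*np.sin(t),z)) for t in a for z in(.001,.056)]); print(P.min(0),P.max(0))
h,s,v=[a.astype(int) for a in cv2.split(cv2.cvtColor(im,cv2.COLOR_RGB2HSV))]
for n,m,z in [("yel",(s>150)&(h>18)&(h<34)&(v>80),.017),("blue",(s>110)&(h>95)&(h<125)&(v>50),.07)]:
    m=m.copy(); m[140:]=0
    y,x=np.nonzero(m); e=cv2.fitEllipse(cv2.convexHull(np.stack([x,y],1).astype(np.int32)))
    print(n,len(x),e,ray(c,e[0],z).round(4))
E
python3 m2.py
```

```text
[257.03902158 150.89290591] disc top row seen 150
[231.39672256 164.10979413] [282.87082874 222.00691257]
yel 6007 ((313.7328186035156, 39.07573699951172), (83.4638671875, 94.85734558105469), 18.254602432250977) [ 0.6418 -0.1717  0.017 ]
blue 1099 ((77.90934753417969, 100.27423858642578), (34.54746627807617, 40.432193756103516), 137.33946228027344) [ 0.436  -0.2326  0.07  ]
```

The wrist camera reads 3 mm low in x: it sees the core the tool just placed at 0.584 rather than 0.587. With that corrected it agrees with the fixed cameras. Next is the blue core at (0.4395, -0.232).

Call:
{"name": "play_rows", "arguments": {"linear": [[-20,12,0],[-28,17,0],[-28,17,0],[-28,17,0],[-26,16,0],[-17,10,-8],[0,0,-15],[0,0,-30],[0,0,-30],[0,0,-30],[0,0,-15],[0,0,0],[0,0,0],[0,0,0]], "twist": [0,0,0,0,0,0,0,0,0,0,0,0,0,0], "hand": [0,0,0,0,0,0,0,0,0,0,0,0,0,0]}}

```text
time: 8.48
eef_pos: [0.4406, -0.2323, 0.038]
tool_rot: [0.001, 0.707, 0.707, 0.0]
force: [-0.0, 0.2, 0.4]
width: 0.0871
grip_force: 0.0
```

Call:
{"name": "play_rows", "arguments": {"linear": [[0,0,0],[0,0,0],[0,0,0],[0,0,0],[0,0,0],[0,0,0],[0,0,0],[0,0,0],[0,0,0]], "twist": [0,0,0,0,0,0,0,0,0], "hand": [1,1,1,1,1,1,1,1,1]}}

```text
time: 9.23
eef_pos: [0.4398, -0.232, 0.0371]
tool_rot: [-0.0, 0.707, 0.707, -0.0]
force: [-2.4, 0.4, 3.0]
width: 0.0497
grip_force: 25.0
```

Call:
{"name": "play_rows", "arguments": {"linear": [[0,0,10],[0,0,25],[0,0,30],[10,8,15],[22,17,0],[30,23,0],[32,24,0],[32,24,0],[32,24,0],[28,22,0],[18,14,0],[10,8,0],[0,0,-10],[0,0,-20],[0,0,-20],[0,0,-10],[0,0,-3],[0,0,0],[0,0,0]], "twist": [0,0,0,0,0,0,0,0,0,0,0,0,0,0,0,0,0,0,0], "hand": [1,1,1,1,1,1,1,1,1,1,1,1,1,1,1,1,1,1,1]}}

```text
time: 10.82
eef_pos: [0.6544, -0.0683, 0.055]
tool_rot: [0.0, 0.707, 0.707, 0.0]
force: [0.5, 0.6, -3.1]
width: 0.0494
grip_force: 25.0
```

```bash
python3 p.py c2.png .654 -.068 .03
```

```text
(no output)
```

View pics/c2.png

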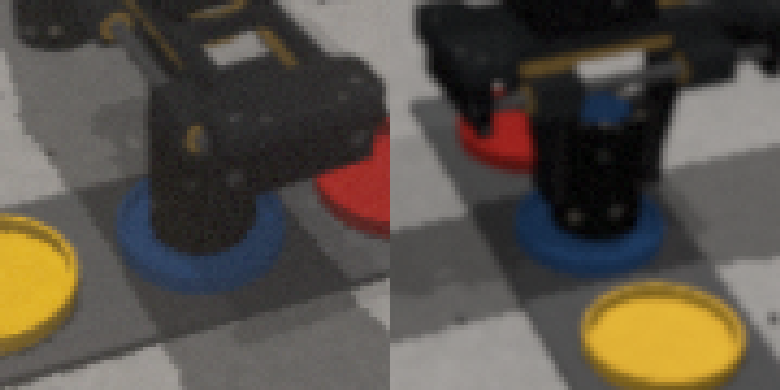

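The blue core hangs centred over the blue tin: foot at (203,235) with the tin at (201,235) in the scene crop, and 590 against 589 in the side crop. I lower, release and rise.

Call:
{"name": "play_rows", "arguments": {"linear": [[0,0,-4],[0,0,-2],[0,0,-2],[0,0,-1],[0,0,-0.5],[0,0,0],[0,0,0],[0,0,0],[0,0,0],[0,0,0],[0,0,0],[0,0,0],[0,0,0],[0,0,20],[0,0,30],[0,0,40],[0,0,20],[0,0,0]], "twist": [0,0,0,0,0,0,0,0,0,0,0,0,0,0,0,0,0,0], "hand": [1,1,1,1,1,1,1,0.4,0,0,0,0,0,0,0,0,0,0]}}

```text
time: 12.42
eef_pos: [0.6568, -0.0681, 0.1608]
tool_rot: [0.003, 0.707, 0.707, 0.003]
force: [1.2, -0.4, 0.7]
width: 0.0868
grip_force: 0.0
```

Call:
{"name": "play_rows", "arguments": {"linear": [[-12,11,0],[-24,21,0],[-28,25,0],[-30,26,0],[-30,26,0],[-28,25,0],[-24,21,0],[-18,16,0],[0,0,-15],[0,0,-30],[0,0,-30],[0,0,-28],[0,0,-15],[0,0,0],[0,0,0],[0,0,0]], "twist": [0,0,0,0,0,0,0,0,0,0,0,0,0,0,0,0], "hand": [0,0,0,0,0,0,0,0,0,0,0,0,0,0,0,0]}}

```text
time: 13.75
eef_pos: [0.4608, 0.1032, 0.0377]
tool_rot: [0.0, 0.707, 0.707, 0.001]
force: [0.3, 0.2, 0.5]
width: 0.0868
grip_force: 0.0
```

Call:
{"name": "play_rows", "arguments": {"linear": [[0,0,0],[0,0,0],[0,0,0],[0,0,0],[0,0,0],[0,0,0],[0,0,0],[0,0,0],[0,0,0]], "twist": [0,0,0,0,0,0,0,0,0], "hand": [1,1,1,1,1,1,1,1,1]}}

```text
time: 14.5
eef_pos: [0.4599, 0.103, 0.0366]
tool_rot: [-0.0, 0.707, 0.707, -0.0]
force: [-1.4, -0.1, 2.6]
width: 0.0496
grip_force: 25.0
```

Call:
{"name": "play_rows", "arguments": {"linear": [[0,0,10],[0,0,25],[0,0,30],[0,0,25],[7,-10,10],[14,-21,0],[20,-30,0],[22,-33,0],[22,-33,0],[22,-33,0],[22,-33,0],[20,-30,0],[18,-26,0],[12,-17,0],[6,-9,0],[0,0,0],[0,0,0]], "twist": [0,0,0,0,0,0,0,0,0,0,0,0,0,0,0,0,0], "hand": [1,1,1,1,1,1,1,1,1,1,1,1,1,1,1,1,1]}}

```text
time: 15.92
eef_pos: [0.6447, -0.1712, 0.1364]
tool_rot: [-0.001, 0.707, 0.707, 0.0]
force: [-0.3, 0.2, -3.2]
width: 0.0498
grip_force: 25.0
```

Call:
{"name": "play_rows", "arguments": {"linear": [[0,0,-10],[0,0,-25],[0,0,-25],[0,0,-15],[0,0,-8],[0,0,0],[0,0,0]], "twist": [0,0,0,0,0,0,0], "hand": [1,1,1,1,1,1,1]}}

```text
time: 16.5
eef_pos: [0.6451, -0.1711, 0.054]
tool_rot: [-0.0, 0.707, 0.707, 0.0]
force: [0.2, -1.0, -0.8]
width: 0.0495
grip_force: 25.0
```

```bash
python3 p.py c3.png .645 -.172 .03
```

```text
(no output)
```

View pics/c3.png

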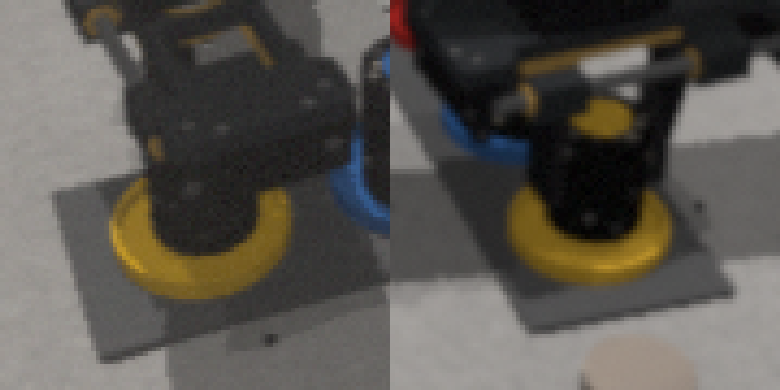

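The yellow core is over the yellow tin: foot at (204,235) against tin centre (200,236) in the scene crop, and 590 in both in the side crop, so within 2 mm. I lower and release it.

Call:
{"name": "play_rows", "arguments": {"linear": [[0,-1,-4],[0,0,-2],[0,0,-2],[0,0,-1],[0,0,-0.5],[0,0,0],[0,0,0],[0,0,0],[0,0,0],[0,0,0],[0,0,0],[0,0,0],[0,0,0],[0,0,20],[0,0,30],[0,0,40],[0,0,20],[0,0,0]], "twist": [0,0,0,0,0,0,0,0,0,0,0,0,0,0,0,0,0,0], "hand": [1,1,1,1,1,1,1,0.4,0,0,0,0,0,0,0,0,0,0]}}

```text
time: 18.1
eef_pos: [0.6477, -0.1736, 0.1603]
tool_rot: [0.004, 0.707, 0.707, 0.002]
force: [0.6, 0.3, 1.0]
width: 0.0869
grip_force: 0.0
```

Call:
{"name": "play_rows", "arguments": {"linear": [[-6,15,0],[-12,29,0],[-14,36,0],[-14,36,0],[-14,36,0],[-14,36,0],[-14,36,0],[-14,36,0],[-14,36,0],[-14,36,0],[-14,36,0],[-12,29,0],[-10,21,0],[0,0,0],[0,0,0]], "twist": [0,0,0,0,0,0,0,0,0,0,0,0,0,0,0], "hand": [0,0,0,0,0,0,0,0,0,0,0,0,0,0,0]}}

```text
time: 19.35
eef_pos: [0.4782, 0.2462, 0.1538]
tool_rot: [-0.0, 0.706, 0.708, -0.0]
force: [0.5, -1.1, 0.3]
width: 0.0872
grip_force: 0.0
```

```bash
python3 w.py w3.png core_red tin_red
```

```text
[0.47902511 0.24475147 0.15382937]
core_red 0.87 2265 229 280 166 222
core_red 0.81 [ 0.4735  0.2474 -0.0018]
tin_red 0.49 72 367 375 355 366
```

View pics/w3.png

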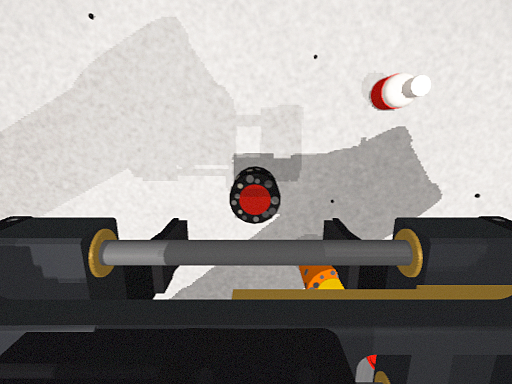

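The red core stands between the fingers at (255,198). The orange look-alike at (322,275) and the bottle at (400,90) are clear of the gripper. I descend and grip.

Call:
{"name": "play_rows", "arguments": {"linear": [[0,1,-15],[0,0,-30],[0,0,-30],[0,0,-27],[0,0,-16],[0,0,0],[0,0,0],[0,0,0],[0,0,0],[0,0,0],[0,0,0],[0,0,0],[0,0,0],[0,0,0],[0,0,0],[0,0,0],[0,0,0]], "twist": [0,0,0,0,0,0,0,0,0,0,0,0,0,0,0,0,0], "hand": [0,0,0,0,0,0,0,0,1,1,1,1,1,1,1,1,1]}}

```text
time: 21.02
eef_pos: [0.4789, 0.246, 0.0361]
tool_rot: [-0.0, 0.707, 0.707, -0.0]
force: [-2.3, -0.6, 2.4]
width: 0.0493
grip_force: 25.0
```

Call:
{"name": "play_rows", "arguments": {"linear": [[0,0,10],[0,0,25],[0,0,30],[0,0,25],[8,-9,10],[15,-17,0],[22,-25,0],[24,-27,0],[24,-27,0],[24,-27,0],[22,-25,0],[20,-23,0],[15,-17,0],[10,-12,0],[0,0,0],[0,0,0]], "twist": [0,0,0,0,0,0,0,0,0,0,0,0,0,0,0,0], "hand": [1,1,1,1,1,1,1,1,1,1,1,1,1,1,1,1]}}

```text
time: 22.35
eef_pos: [0.663, 0.0361, 0.1359]
tool_rot: [-0.0, 0.708, 0.707, -0.0]
force: [0.8, 0.3, -2.8]
width: 0.0496
grip_force: 25.0
```

Call:
{"name": "play_rows", "arguments": {"linear": [[0,0,-10],[0,0,-25],[0,0,-25],[0,0,-15],[0,0,-8],[0,0,0],[0,0,0]], "twist": [0,0,0,0,0,0,0], "hand": [1,1,1,1,1,1,1]}}

```text
time: 22.93
eef_pos: [0.6629, 0.0378, 0.0534]
tool_rot: [-0.0, 0.707, 0.707, 0.0]
force: [-0.3, -0.1, -2.8]
width: 0.0494
grip_force: 25.0
```

```bash
python3 p.py c4.png .664 .036 .03
```

```text
(no output)
```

View pics/c4.png

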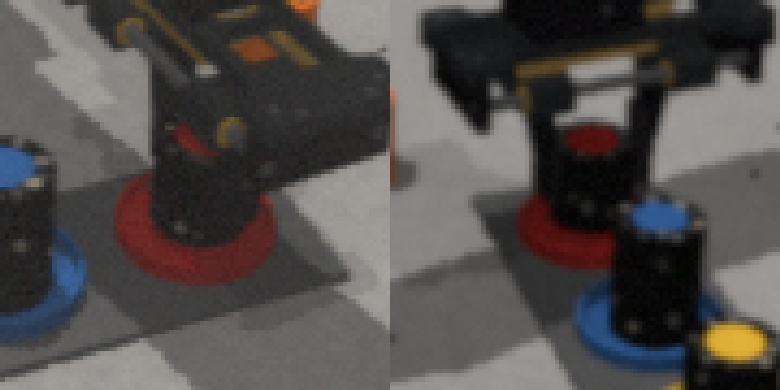

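The red core is over the red tin, at column 203 against the tin's 196 in the scene crop, about 3 mm too far in +y. The blue and yellow cores stand upright in their tins. I nudge, lower, release and rise.

Call:
{"name": "play_rows", "arguments": {"linear": [[0,-2,-4],[0,0,-2],[0,0,-2],[0,0,-1],[0,0,0],[0,0,0],[0,0,0],[0,0,0],[0,0,0],[0,0,0],[0,0,0],[0,0,0],[0,0,0],[0,0,20],[0,0,30],[0,0,40],[0,0,40],[0,0,20],[0,0,0],[0,0,0]], "twist": [0,0,0,0,0,0,0,0,0,0,0,0,0,0,0,0,0,0,0,0], "hand": [1,1,1,1,1,1,1,0.4,0,0,0,0,0,0,0,0,0,0,0,0]}}

```text
time: 24.7
eef_pos: [0.6637, 0.0351, 0.1955]
tool_rot: [0.001, 0.707, 0.707, 0.001]
force: [-0.0, 0.4, -0.3]
width: 0.0869
grip_force: 0.0
```

Run:
```python
from h import *
o=[]
for n in ["scene","side"]:
    c,im=shot(n); u=proj(c,(.635,-.12,.03)).astype(int); k=im[u[1]-80:u[1]+80,max(0,u[0]-100):u[0]+100]
    o.append(cv2.resize(k,(400,int(400*k.shape[0]/k.shape[1])))[:320])
cv2.imwrite("pics/end.png",np.hstack([a[:min(x.shape[0] for x in o)] for a in o])[:,:,::-1])
print(robot.read_state()["eef_pos"])
```

```text
[0.66244596 0.03497041 0.19279411]
```

View pics/end.png

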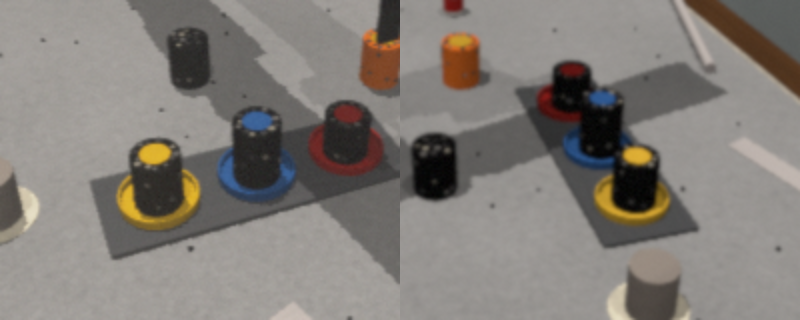

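All three marked cores stand upright and centred in their tins: in the left crop yellow at (157,190), blue at (257,160) and red at (346,140). The concrete core is on the disc, at (652,290) in the right crop. I hand it in.

```bash
python3 -c "
from plant import robot
print(robot.job_done())"
```

```text
the job is handed in; nothing more can be done
None
```

The job is handed in after about 25 s of robot time (no verdict was returned): the last pictures show the concrete core upright on the paper disc, placed before any marked core was touched, and the red, yellow and blue cores upright, mark up, in their matching tins.

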